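# Present a specimen mount to the inspection camera

## Robot

A 6-joint arm with a two-finger parallel gripper is mounted at the origin on the work surface. World frame = base frame: x ahead of the robot, y to its left, z up, the work surface at z = 0. Lengths are in mm, angles in rad, forces in N, time in s.
With the tool pointing down it reaches from about 350 to 850 mm from the base axis. Payload 8.1 kg.
Tool frame: the origin (TCP) lies at the centre of the arm's flange, where the gripper is bolted on; the fingertips stand 173 mm ahead of it and the grasp point (between the pads) lies 155 mm ahead of it (ctrl.tip_reach is the distance from the TCP to the fingertips, in mm); z points along the fingers, y is the line along which they close (so a half turn about z gives the same grasp; the last joint's range is limited). The gripper opens to 85 mm and grips with 20 to 120 N. Pads are 22 mm wide; open, the fingers measure 114 mm over their backs; the gripper's body (76 mm by 85 mm) begins 54 mm behind the grasp point. The pads swing forward as they close: fully open they stand 13 mm farther back than shut.
Start: joints at [-0.085, 0.13, 1.488, -0, 1.523, -0.085], TCP at [600.006, 0.022, 404.692] pointing down, gripper open.
Joint ranges: [-2.96, 2.96], [-0.89, 2.26], [0.02, 2.5], [-1.34, 4.48], [0, 2.73], [-2.66, 2.66]. Speed limits (rad/s): [2.39, 2.39, 2.79, 3.14, 3.14, 3.14].

## Interface

Orientations are given as [roll, pitch, yaw] about the fixed x, y, z axes, in that order (R = Rz(yaw) Ry(pitch) Rx(roll)).
In Python, from rig import ctrl, imaging gives the robot as it stands. The module is installed in compiled form; this text tells all that it offers.
- The arm moves only by the shell command python3 -m crank 'ROWS' [OPENING] [FORCE]. ROWS is text: rows parted by semicolons, each of 4 numbers parted by spaces: the shift along the world's x, y, z in mm, then the turn about the world's z in degrees. In form: tx ty tz yaw; .... A call has 1 to 12 rows; each row is the pose to reach, as a shift and turn from the pose commanded when the call began; what a row does not reach only later rows make up. A row lasts 1/12 s, in which the tool goes at most 41.7 mm and 7.16 degrees, less where a joint would pass 70% of its speed; a pose out of reach is approached as far as the arm can. A call with a gripper value outside its range is refused whole. OPENING is the finger opening in mm, from 0 to 85.4, set as the call begins (- or left out, the last holds). The fingers move at their own pace and stop on an object; FORCE is the grip in N (left out, the last holds). Time passes only in rows, so rows that repeat a pose let the fingers close. It gives the time, the measured TCP pose, the force, the opening and the grip force at its end, in the units of the state.
- ctrl.get_obs(): the state, without advancing time (a new reading comes with each control period).
- imaging.read_camera(name): name is "scene" or "side" or "wrist"; returns a dict with "frame" (480x640x3 uint8, red, green, blue), "camera_matrix" (3x3 intrinsics, pixels), "pose" (4x4, takes a point from camera to world coordinates); the wrist camera has in their place "mount" (4x4, takes a point from camera to tool coordinates, whose origin is the TCP and whose axes are the flange's). Camera axes: x right, y up, looking along -z (the intrinsics and any distortion apply to the point x, -y, -z); pixel columns grow to the right and rows downward; lengths in mm; the calibration is good to about 2 mm. A picture is of the moment at which its call begins: read the wrist's pose just before it. There is no depth.
- ctrl.close_job(): hands the job in; it is judged then, once.
Trained networks look in the newest picture that a camera, given by its name, has taken for a name from the list of things; names that differ only in an ending like _2 or _b are one class to them, and where a whole thing is asked for, a point or a joint stands for the part that bears it (a point fixed in the world has none). Each returns a list of dicts, best first, with "confidence" (0 to 1); they miss things now and then, are a little off and sometimes report something else, mostly with a low value. They report only what shows in the picture. A call takes as long as a camera call. They do not tell look-alikes from the thing itself.
- imaging.look_for(label, camera): "position" ([x, y, z] in mm, in world coordinates, good to about 4 mm: the middle of the surface that is visible of it).
- imaging.trace(label, camera): "region" (480x640 bool, what is visible of it).
- imaging.mark_of(label, camera): "position" ([x, y, z] in mm, in world coordinates, good to about 4 mm: a listed point, or the origin of a listed thing).
The state is a dict: "t": time; "qpos": joint angles; "joint_velocities": joint speeds; "tau": joint torques, N m; "position": TCP position; "orientation": TCP orientation; "ft_force": force on the tool from outside, world axes, zero at the start; "ft_torque": the same for the moment, N m; "width": finger opening in mm; "finger_force": force on a finger pad.
Only numpy, scipy, OpenCV 4.12 (cv2) and the standard library are available. Lean on these libraries where they do the work, as an engineer would, in place of code of your own. Each camera call takes 0.05 s, during which the arm holds its last target. There are 200 camera calls.

## Task

Take the wooden retaining bar off the specimen rack and lay it flat in the white tray, then let go of it. Then take the widest of the three resin mounts out of the rack and hold it up in the air in front of the inspection camera: its centre at the camera's focus point, a broad face square to the lens, its top edge level and uppermost. Finish while still holding it there, steady and touching nothing but the gripper, and leave the camera, the two narrow mounts and everything else on the table where they are.

Things in the scene. Friction and masses are not known exactly. Their poses are not given: they have to be found in the camera images.
- rack: Fixed light wooden rack, 232 (x) x 90 (y) x 30 mm high; origin at the centre of its underside. Three slots in a row at x = -50, 0, +50 mm, each 17 (x) x 74 mm (y), 20 mm deep (floor 10 mm above the table), each with one mount; gaps of 36 mm between mounts. End posts at x = +-109 mm (12 mm thick), 91 mm high, with 10 mm cheeks beside the bar (25 mm apart). Place and yaw vary.
- bar: Loose brown wooden bar, 230 (x) x 20 (y) x 26 mm (z), 80 g; origin at the centre of its underside. It starts on top of the rack's end posts (underside 91 mm above the table), along the rack's x axis, 6 mm above the tops of the mounts, so that none can come out. It lifts straight up; pinch it across its 20 mm width at mid-length.
- bar_center (a point): Middle of the bar, 13 mm above its underside; axes of the bar.
- tray: Fixed white open tray, 280 (x) x 180 (y) mm outside, 35 mm high, walls and floor 4 mm; origin at the centre of its underside. It is empty; place and yaw vary.
- wide_mount: The wanted slab of off-white resin with a dark crustacean shape on both broad faces, 14 (x, thick) x 70 (y, wide) x 75 mm (z, high), 85 g; the other two are only 50 mm wide. Origin at the centre of its lower edge. It stands in one of the slots (which varies), top edge 85 mm above the table, axes parallel to the rack's. Pinch it across its 14 mm thickness near the top and lift straight up 20 mm.
- wide_mount_center (a point): Centre of the wide mount, 37.5 mm above its lower edge; axes of the mount.
- narrow_mount_a: Bystander in another slot: same resin, 14 x 50 x 75 mm. Origin and axes as for the wide mount.
- narrow_mount_b: Bystander in the remaining slot: same resin, 14 x 50 x 75 mm. Origin and axes as for the wide mount.
- cam_stand: Fixed stand of the inspection camera: grey foot 120 x 100 x 18 mm, origin at the centre of its underside, with a 22 mm column 35 mm behind it (towards +x), 418 mm tall. The camera looks towards its -x side, roughly towards the robot. It stands between the far ends of rack and tray: pass it on the robot's side or above. Place and yaw vary.
- lens (a point): Centre of the front glass of the camera head (white box 75 x 50 x 44 mm, black barrel 40 mm across). The camera looks along this frame's -x, always 30 degrees below level; y is level; z is up, leaning 30 degrees to the side it looks to. The head's height varies (lens 250 to 310 mm above the table); it slides if pushed.
- focus (a point): The camera's focus point in empty air: on the lens axis, 140 mm in front of the glass; axes as the lens frame. Hold the mount's centre here, its x axis along this x and its y along this y (either way round), its z upwards: its top then leans 30 degrees from vertical, away from the camera.
- dish_stack: Bystander: stack of four Petri dishes, 90 mm across, 60 mm high; origin at the centre of its underside.
- petri_dish: Bystander: one closed Petri dish, 60 mm across, 15 mm high; origin at the centre of its underside.
- amber_bottle: Bystander: brown glass bottle, 68 mm across, 170 mm high; origin at the centre of its underside.
- specimen_jar: Bystander: jar with red lid, 60 mm across, 85 mm high; origin at the centre of its underside.
- cup: Bystander: white cup, 76 mm across, 95 mm high; origin at the centre of its underside.
- brush: Bystander: brush 200 mm long lying along its x axis, origin mid-length, to the left of the rack.
There are look-alikes about, which are no part of the job. Leave any orange or red look-alike of the wide_mount alone.

How it is judged (in metres and radians):
On the way, in this order (a step that is already met when the one before it is completed fails the run):
1. the bar lies flat in the white tray, let go (x of bar_center in the frame of tray between -0.06 and 0.06 m and y of bar_center in the frame of tray between -0.08 and 0.08 m and z of bar_center in the frame of tray between 0 and 0.03 m and angle between bar's own x axis and vertical between 1.5 and 1.64 rad and contact force between bar and the arm below 0.05 N and contact force between bar and the fingers below 0.05 N and linear speed of bar below 0.02 m/s), for 0.2 s.
2. the wide mount is lifted clear of the rack by the gripper (height (world z) of wide_mount above 0.11 m and contact force between wide_mount and the fingers above 1 N), for 0.2 s.
At the end, for the whole second after the job is handed in: The gripper holds the wide mount still in the air, touching nothing else: centre within 15 mm of the lens axis and 20 mm of the focus distance, broad face square to the lens and top edge level within 9 degrees, top up; the bar lies flat in the tray, let go (all of step 1 and all of step 2 and x of wide_mount_center in the frame of focus between -0.02 and 0.02 m and y of wide_mount_center in the frame of focus between -0.015 and 0.015 m and z of wide_mount_center in the frame of focus between -0.015 and 0.015 m and angle between the x axis of wide_mount and the x axis of focus, either way round below 0.16 rad and angle between the y axis of wide_mount and the y axis of focus, either way round below 0.16 rad and angle between wide_mount's own z axis and vertical below 0.8 rad and contact force between wide_mount and cam_stand below 0.05 N and contact force between wide_mount and rack below 0.05 N and linear speed of wide_mount below 0.02 m/s and angular speed of wide_mount below 0.15 rad/s); the arm keeps its last pose, push and grip.
It fails at once if a bystander or narrow mount is moved from its place (narrow mounts over 25 mm, others over 30 mm) (distance of any of narrow_mount_a, narrow_mount_b from where it was at the start of the episode above 0.025 m or distance of any of dish_stack, petri_dish, amber_bottle, specimen_jar, cup, brush from where it was at the start of the episode above 0.03 m).
It fails at once if the camera is knocked out of its position (over 8 mm) (distance of lens from where it was at the start of the episode above 0.008 m).
It fails at once if the bar is dropped or thrown (faster than 0.8 m/s out of the gripper) rather than laid (linear speed of bar above 0.8 m/s and contact force between bar and the fingers below 0.05 N).
It also fails if it takes over 72 s, if anything falls off the work surface, if the arm or the gripper's body presses on something with over 40 N, if the wrist force passes 120 N, or if a joint passes its speed limit or range.

## Working session

There is one attempt and no reset: what is moved stays moved. The work goes in short steps, Python scripts to look and compute and a shell command to move; the robot and the scene stay as the last step left them, time stands still between calls to the robot, and variables do not carry over. Pictures are saved under pics/ and viewed, at most 10 in all, crops included, and the job is handed in when it is done.

```bash
mkdir -p pics
cat > h.py <<'E'
from rig import ctrl, imaging
import numpy as np, cv2
def shot(cam,name=None):
    d=imaging.read_camera(cam)
    if name: cv2.imwrite('pics/'+name,d['frame'][:,:,::-1])
    return d
E
python3 - <<'E'
from h import *
import os
for c in ('scene','side'):
    d=shot(c,c+'0.png')
    print(c,np.round(d['pose'],2).tolist(),np.round(d['camera_matrix'],1).tolist(),d.keys())
    for n in ['rack','bar','bar_center','tray','wide_mount','wide_mount_center','narrow_mount_a','cam_stand','lens','focus','dish_stack','petri_dish','amber_bottle','specimen_jar','cup','brush']:
        try: print(n,[(np.round(r['position']).astype(int).tolist(),round(r['confidence'],2)) for r in imaging.mark_of(n,c)][:4])
        except Exception as e: print(n,e)
E
```

```text
scene [[-0.54, -0.52, 0.66, 1242.76], [0.84, -0.35, 0.41, 464.03], [0.02, 0.78, 0.62, 815.52], [0.0, 0.0, 0.0, 1.0]] [[472.2, 0.0, 312.1], [0.0, 472.2, 242.0], [0.0, 0.0, 1.0]] dict_keys(['frame', 'camera_matrix', 'pose'])
rack [([557, 273, 0], 0.66), ([509, 278, 50], 0.53), ([504, 282, 10], 0.21)]
bar [([556, 272, 89], 0.74), ([788, 14, 1], 0.71)]
bar_center [([556, 269, 101], 0.73)]
tray [([446, -335, -3], 0.91)]
wide_mount [([489, 144, -2], 0.86), ([508, 278, 9], 0.63), ([364, 274, 2], 0.59)]
wide_mount_center [([360, 275, 35], 0.81), ([511, 281, 50], 0.66), ([490, 140, 39], 0.56), ([787, 16, 0], 0.23)]
narrow_mount_a [([601, 262, 8], 0.83), ([555, 272, 13], 0.54)]
cam_stand [([787, 12, -1], 0.59)]
lens [([747, 2, 289], 0.79)]
focus []
dish_stack [([412, -53, 4], 0.58)]
petri_dish [([555, -26, 1], 0.95), ([786, 11, 0], 0.7)]
amber_bottle [([721, -234, 2], 0.72)]
specimen_jar [([789, 209, 1], 0.71)]
cup [([612, 458, -1], 0.75), ([721, -231, 0], 0.27)]
brush [([411, 435, 2], 0.59)]
side [[-0.84, 0.24, -0.48, -132.3], [-0.54, -0.42, 0.73, 1180.12], [-0.02, 0.88, 0.48, 903.5], [0.0, 0.0, 0.0, 1.0]] [[545.4, 0.0, 317.8], [0.0, 545.4, 239.2], [0.0, 0.0, 1.0]] dict_keys(['frame', 'camera_matrix', 'pose'])
rack [([555, 274, 2], 0.81)]
bar [([551, 274, 87], 0.71)]
bar_center [([552, 269, 106], 0.86)]
tray []
wide_mount [([506, 279, 10], 0.9), ([490, 137, -1], 0.81), ([362, 275, -2], 0.78)]
wide_mount_center [([488, 143, 32], 0.93), ([363, 277, 37], 0.7), ([504, 280, 52], 0.6), ([554, 272, 0], 0.58)]
narrow_mount_a [([557, 274, 8], 0.76), ([605, 265, 11], 0.53)]
cam_stand [([787, 13, 4], 0.98)]
lens [([744, -1, 290], 0.69)]
focus [([404, -57, -1], 0.73)]
dish_stack [([409, -56, 3], 0.76)]
petri_dish [([560, -26, -3], 0.59)]
amber_bottle [([725, -231, -4], 0.89), ([438, -337, 0], 0.59)]
specimen_jar [([790, 208, -1], 0.59)]
cup [([617, 456, 2], 0.82)]
brush [([414, 437, 0], 0.62)]
```

View pics/scene0.png

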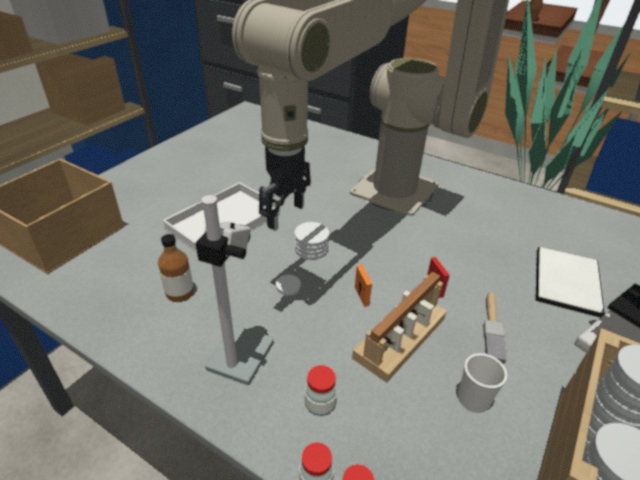

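View pics/side0.png

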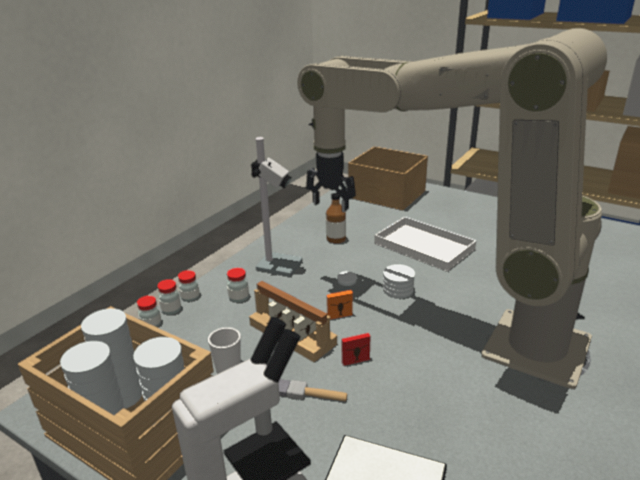

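The scene picture shows the rack with the bar at about (400,320) and the tray at (215,215). The orange and red look-alikes are at (363,285) and (438,270), and the camera stand is at (225,290). The side view agrees. The wide mount is in the slot nearest the robot.

```bash
python3 -m crank '-40 40 0 0; -40 80 0 0; -44 120 0 -5; -44 160 0 -9; -44 200 0 -9; -44 240 0 -9; -44 270 0 -9; -44 270 0 -9; -44 270 0 -9; -44 270 0 -9' 60
python3 - <<'E'
from h import *
o=ctrl.get_obs(); print(o['position'],o['orientation'],o['width'],o['t'])
d=shot('wrist','w1.png'); print(np.round(d['mount'],3).tolist(),np.round(d['camera_matrix'],1).tolist())
for n in ['rack','bar','bar_center','wide_mount','narrow_mount_a']:
    print(n,[(np.round(r['position'],1).tolist(),round(r['confidence'],2)) for r in imaging.mark_of(n,'wrist')][:3])
for r in imaging.trace('bar','wrist')[:2]:
    m=r['region'].astype(np.uint8); print(r['confidence'],m.sum(),cv2.minAreaRect(cv2.findNonZero(m)))
E
```

```text
t: 2.53
position: [556.0, 269.9, 404.5]
orientation: [-3.141, 0.001, 1.414]
ft_force: [-0.7, -0.9, 0.1]
width: 59.7
finger_force: 0.0
[555.97057525 269.92672176 404.46704123] [-3.14144117e+00  7.10334714e-04  1.41441694e+00] 59.7253158360508 2.5333
[[0.0, 0.957, 0.289, 73.594], [1.0, -0.0, 0.0, -0.276], [0.0, 0.289, -0.957, 30.719], [0.0, 0.0, 0.0, 1.0]] [[377.8, 0.0, 320.5], [0.0, 377.8, 239.2], [0.0, 0.0, 1.0]]
rack [([556.9, 270.7, -1.5], 0.78), ([603.2, 266.8, 3.5], 0.65)]
bar [([558.8, 271.5, 92.6], 0.8)]
bar_center [([552.7, 270.9, 105.1], 0.84)]
wide_mount [([363.4, 275.5, 2.1], 0.68), ([510.4, 280.5, 9.2], 0.59), ([492.7, 139.4, -0.1], 0.56)]
narrow_mount_a [([602.4, 264.3, 8.8], 0.94)]
0.7 11265 ((318.4792785644531, 227.12844848632812), (327.03466796875, 35.965126037597656), 0.32740089297294617)
```

View pics/w1.png

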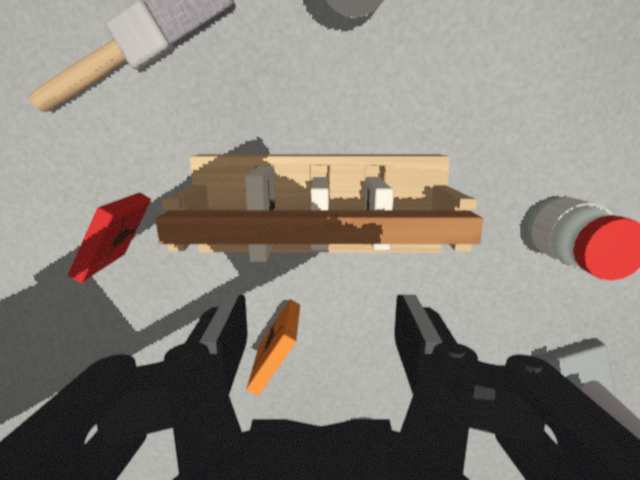

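The wrist picture shows the bar horizontal at (318,227), parallel to the tool's closing line. The wide mount is at (260,210), the red look-alike at (110,235) and the orange one at (273,345). The gripper has to turn 90° to pinch the bar.

```bash
python3 -m crank '0 0 0 7; -1 1 -10 14; -1 1 -20 21; -1 1 -30 28; -1 1 -40 35; -1 1 -50 42; -1 1 -60 49; -1 1 -65 56; -1 1 -70 63; -1 1 -75 70; -1 1 -80 77; -1 1 -80 84' 50
python3 -m crank '0 0 0 6; 0 0 -15 6; 0 0 -30 6; 0 0 -45 6; 0 0 -58 6; 0 0 -58 6; 0 0 -58 6'
python3 -m crank '0 0 0 0; 0 0 0 0; 0 0 0 0; 0 0 0 0; 0 0 0 0; 0 0 0 0' 10 40
python3 - <<'E'
from h import *
from scipy.optimize import least_squares
def ground(cam,n,z):
    d=shot(cam); K=d['camera_matrix'];P=d['pose']
    rs=imaging.trace(n,cam); out=[]
    for r in rs[:2]:
        m=r['region'].astype(np.uint8); h=cv2.convexHull(cv2.findNonZero(m))[:,0].astype(float)
        v=np.c_[(h[:,0]-K[0,2])/K[0,0],-(h[:,1]-K[1,2])/K[1,1],-np.ones(len(h))]@P[:3,:3].T
        s=(z-P[2,3])/v[:,2]; p=P[:3,3]+v*s[:,None]
        out.append((r['confidence'],m.sum(),cv2.minAreaRect(p[:,:2].astype(np.float32))))
    return out
print(ground('scene','tray',35)); print(ground('side','tray',35)); 
print([(r['position'],r['confidence']) for r in imaging.mark_of('tray','side')])
E
```

```text
t: 3.88
position: [554.8, 270.4, 323.4]
orientation: [-3.141, -0.001, 2.885]
ft_force: [0.7, -0.2, -0.3]
width: 49.9
finger_force: 0.0
t: 4.47
position: [554.7, 270.6, 265.8]
orientation: [-3.141, -0.002, 2.984]
ft_force: [0.7, -0.8, 1.1]
width: 50.2
finger_force: 0.0
t: 4.97
position: [555.6, 271.2, 268.3]
orientation: [3.14, 0.002, 2.985]
ft_force: [-0.4, -0.5, 6.2]
width: 18.8
finger_force: 40.0
[(0.91, np.uint64(3161), ((456.9312744140625, -318.904541015625), (214.9630584716797, 302.7113342285156), 80.78758239746094))]
[(0.62, np.uint64(3209), ((434.25482177734375, -307.6046142578125), (238.5608367919922, 306.9817810058594), 80.76785278320312))]
[([440.8, -336.4, -0.7], 0.95)]
```

```bash
python3 -m crank '0 0 20 0; 0 0 50 0; 0 0 85 0; 0 0 100 0; -4 -25 100 0; -10 -55 100 0; -17 -90 100 0; -23 -125 100 0; -30 -160 100 0; -37 -195 100 0; -43 -230 100 0; -50 -265 100 0'
python3 -m crank '-6 -35 0 0; -12 -70 0 0; -19 -105 0 0; -25 -140 0 0; -32 -175 0 0; -38 -210 0 0; -44 -245 0 0; -51 -280 0 0; -56 -310 0 0; -60 -330 0 0; -62 -342 0 0; -62 -342 0 0'
python3 - <<'E'
from h import *
shot('scene','s2.png')
for n in ['bar_center','bar','tray']:
    print(n,[(np.round(r['position'],1).tolist(),round(r['confidence'],2)) for r in imaging.mark_of(n,'scene')][:3])
shot('wrist','w2.png')
E
```

```text
t: 6.22
position: [504.3, 4.6, 366.8]
orientation: [3.142, 0.0, 2.985]
ft_force: [0.1, -0.1, -0.5]
width: 19.6
finger_force: 39.3
t: 7.22
position: [442.3, -337.9, 366.5]
orientation: [-3.141, -0.0, 2.982]
ft_force: [0.5, 0.4, 0.1]
width: 19.4
finger_force: 39.3
bar_center [([437.3, -339.5, 198.1], 0.71)]
bar [([438.9, -336.3, 188.5], 0.81)]
tray [([441.9, -339.7, -1.0], 0.73), ([787.7, 208.9, 0.9], 0.27)]
```

View pics/w2.png

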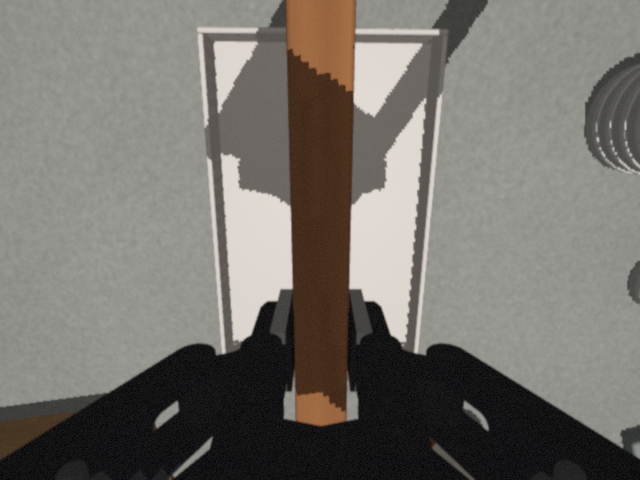

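The wrist picture shows the bar lined up with the tray, which spans columns 200–440 with the bar centred at column 320. I lower it now.

```bash
python3 -m crank '0 0 -30 0; 0 0 -65 0; 0 0 -100 0; 0 0 -130 0; 0 0 -155 0; 0 0 -170 0; 0 0 -178 0; 0 0 -182 0; 0 0 -185 0; 0 0 -185 0; 0 0 -185 0'
```

```text
t: 8.38
position: [443.6, -336.3, 183.0]
orientation: [-3.14, 0.002, 2.985]
ft_force: [-0.4, -1.0, -1.8]
width: 19.4
finger_force: 39.3
```

```bash
python3 -m crank '0 0 -2 0; 0 0 -3 0; 0 0 -4 0; 0 0 -4 0'
python3 -m crank '0 0 0 0; 0 0 0 0; 0 0 0 0; 0 0 0 0' 40
python3 -m crank '0 0 15 0; 0 0 45 0; 0 0 80 0; 0 0 120 0; 0 0 160 0; 0 0 190 0; 0 0 200 0; 0 0 200 0'
python3 - <<'E'
from h import *
shot('wrist','w3.png')
for c in ('scene','wrist'):
    if c=='scene': shot(c,'s3.png')
    for n in ['bar_center','bar','tray']:
        print(n,[(np.round(r['position'],1).tolist(),round(r['confidence'],2)) for r in imaging.mark_of(n,c)][:3])
# camera yaw
def pts(cam,n,z):
    d=shot(cam); K=d['camera_matrix'];P=d['pose']
    for r in imaging.trace(n,cam)[:1]:
        m=r['region'].astype(np.uint8); cv2.imwrite(f'pics/m_{cam}.png',m*255)
        print(cam,n,r['confidence'],m.sum(),cv2.boundingRect(m))
pts('scene','cam_stand',18);pts('side','cam_stand',18)
E
```

```text
t: 8.72
position: [443.9, -336.8, 181.2]
orientation: [-3.14, 0.002, 2.984]
ft_force: [-7.9, 6.8, 22.5]
width: 19.4
finger_force: 42.5
t: 9.05
position: [443.0, -336.0, 177.8]
orientation: [-3.141, 0.0, 2.984]
ft_force: [0.8, -0.2, 0.2]
width: 40.1
finger_force: 0.0
t: 9.72
position: [443.8, -336.7, 381.9]
orientation: [-3.138, 0.006, 2.985]
ft_force: [0.7, -0.2, -0.2]
width: 39.7
finger_force: 0.0
bar_center [([440.5, -340.2, 15.5], 0.7)]
bar [([445.8, -334.2, 4.8], 0.82)]
tray [([445.0, -334.8, -1.1], 0.59)]
bar_center [([443.7, -336.1, 20.1], 0.88)]
bar [([444.5, -337.3, 3.7], 0.78)]
tray [([441.4, -336.7, -2.1], 0.66)]
scene cam_stand 0.79 5548 (196, 196, 78, 189)
side cam_stand 0.61 2353 (251, 137, 51, 140)
```

Run:
```python
import cv2,numpy as np
a=cv2.imread('pics/s3.png')[170:400,130:310]; a=cv2.resize(a,None,fx=2.6,fy=2.6)[:598]
b=cv2.resize(cv2.imread('pics/w3.png'),(320,240)); 
c=np.zeros((a.shape[0],a.shape[1]+320,3),np.uint8); c[:,:a.shape[1]]=a; c[:240,a.shape[1]:]=b
cv2.imwrite('pics/c3.png',c)
```

```text
(no output)
```

View pics/c3.png

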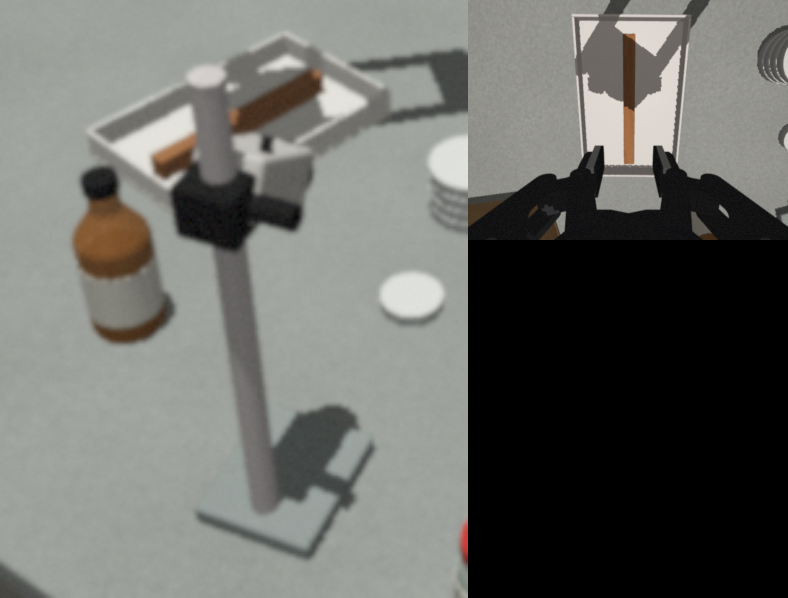

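The picture shows the bar lying flat in the tray. The stand's foot has visible corners in the crop at about (197,512), (310,550) and (373,440), and I use these for the camera's yaw.

Run:
```python
from h import *
d=shot('scene'); K=d['camera_matrix'];P=d['pose']
h=np.array([[197,511],[308,548],[373,439]])/2.6+[130,170]
v=np.c_[(h[:,0]-K[0,2])/K[0,0],-(h[:,1]-K[1,2])/K[1,1],-np.ones(3)]@P[:3,:3].T
p=P[:3,3]+v*((18-P[2,3])/v[:,2])[:,None]
print(p.round(1)); e=np.diff(p,axis=0); print(np.linalg.norm(e,axis=1),np.degrees(np.arctan2(e[:,1],e[:,0])),(p[0]+p[2])/2)
for c in('scene','side'):
    if c=='side': shot(c)
    print([(r['position'],r['confidence']) for n in('lens','cam_stand') for r in imaging.mark_of(n,c)[:1]])
```

```text
[[855.8 -22.1  18. ]
 [834.6  70.9  18. ]
 [722.5  49.2  18. ]]
[ 95.34546357 114.20702187] [ 102.85843419 -169.07288089] [789.14213859  13.54981721  18.        ]
[([747.8, 3.0, 289.6], 0.85), ([785.6, 16.7, 0.8], 0.61)]
[([722.5, -230.0, -0.7], 0.65), ([785.4, 12.2, 1.8], 0.92)]
```

```bash
python3 -m crank '4 38 0 0; 8 78 0 0; 12 118 0 0; 16 158 0 0; 20 198 0 0; 24 238 0 0; 28 278 0 0; 32 318 0 0; 36 358 0 0; 40 398 0 0; 44 438 0 0; 48 478 0 0' 85
python3 -m crank '4 38 0 0; 8 78 0 0; 12 110 0 0; 15 130 0 0; 16 138 0 0; 16 138 0 0; 16 138 0 0'
python3 - <<'E'
from h import *
o=ctrl.get_obs(); print(o['position'],o['orientation'])
shot('wrist','w4.png')
for n in ['rack','wide_mount','wide_mount_center','narrow_mount_a']:
    print(n,[(np.round(r['position'],1).tolist(),round(r['confidence'],2)) for r in imaging.mark_of(n,'wrist')][:3])
E
```

```text
t: 11.62
position: [490.7, 144.1, 378.1]
orientation: [3.141, 0.001, 2.985]
ft_force: [1.9, -0.1, 0.4]
width: 85.1
finger_force: 0.0
t: 12.2
position: [507.0, 279.7, 377.5]
orientation: [-3.141, -0.0, 2.985]
ft_force: [1.0, 0.8, 0.2]
width: 85.1
finger_force: 0.0
[506.95874446 279.66718237 377.48502233] [-3.14078389e+00 -2.66732158e-04  2.98514625e+00]
rack [([556.4, 269.1, -5.2], 0.8)]
wide_mount [([364.5, 277.9, 2.0], 0.87), ([488.6, 143.1, 1.9], 0.57), ([509.7, 284.2, 9.7], 0.56)]
wide_mount_center [([362.5, 278.2, 31.0], 0.94), ([501.6, 279.2, 47.3], 0.58), ([489.0, 142.4, 38.3], 0.55)]
narrow_mount_a [([552.0, 271.9, 8.0], 0.87), ([603.8, 264.3, 6.4], 0.78)]
```

View pics/w4.png

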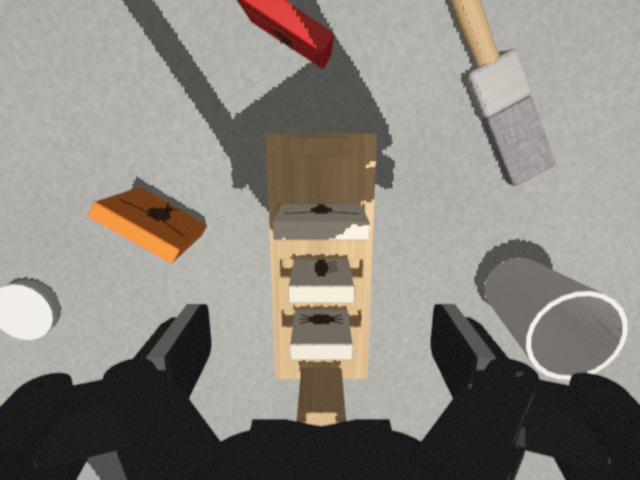

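The wrist picture shows the wide mount's top face at about (321,232), spanning columns 273–370, so it is centred between the fingers. The two narrow mounts are below it at rows 290 and 350.

```bash
cat >> h.py <<'E'
from scipy.spatial.transform import Rotation as Ro
def wpix(o,d,px,z):
    T=np.eye(4); T[:3,:3]=Ro.from_euler('xyz',o['orientation']).as_matrix(); T[:3,3]=o['position']
    P=T@d['mount']; K=d['camera_matrix']; h=np.atleast_2d(np.array(px,float))
    v=np.c_[(h[:,0]-K[0,2])/K[0,0],-(h[:,1]-K[1,2])/K[1,1],-np.ones(len(h))]@P[:3,:3].T
    return P[:3,3]+v*((z-P[2,3])/v[:,2])[:,None]
E
python3 - <<'E'
from h import *
o=ctrl.get_obs(); d=shot('wrist')
g=cv2.cvtColor(d['frame'],cv2.COLOR_RGB2GRAY); print(g[215:250,300].tolist(), g[215:250,350].tolist())
print(wpix(o,d,[[273,232],[370,232],[321,226],[321,239]],85).round(1))
print(wpix(o,d,[[289,293],[353,293]],85).round(1))
E
```

```text
[105, 105, 108, 108, 107, 110, 117, 119, 123, 123, 122, 124, 120, 122, 120, 121, 122, 119, 122, 119, 120, 122, 126, 151, 183, 195, 199, 199, 197, 199, 198, 197, 197, 199, 197] [111, 110, 111, 109, 110, 111, 118, 123, 147, 199, 234, 238, 239, 241, 243, 242, 242, 242, 242, 242, 241, 241, 234, 220, 204, 200, 201, 202, 202, 202, 200, 202, 201, 202, 201]
[[501.7 245.   85. ]
 [512.7 314.   85. ]
 [502.7 279.9  85. ]
 [512.3 278.3  85. ]]
[[550.6 247.7  85. ]
 [558.2 295.5  85. ]]
```

```bash
python3 -m crank '-1 0 -30 0; -1 0 -65 0; -1 0 -95 0; -1 0 -125 0; -1 0 -145 0; -1 0 -158 0; -1 0 -163 0; -1 0 -163 0; -1 0 -163 0'
python3 -m crank '0 0 0 0; 0 0 0 0; 0 0 0 0; 0 0 0 0; 0 0 0 0; 0 0 0 0' 60 30
```

```text
t: 13.25
position: [506.7, 280.1, 216.0]
orientation: [3.141, 0.001, 2.984]
ft_force: [-0.2, 0.5, -0.2]
width: 85.0
finger_force: 0.0
t: 13.75
position: [507.0, 280.5, 217.0]
orientation: [3.14, 0.003, 2.985]
ft_force: [1.4, -0.6, 6.5]
width: 69.3
finger_force: 35.3
```

```bash
python3 -m crank '0 0 8 0; 0 0 18 0; 0 0 30 0; 0 0 50 0; 0 0 80 0; 0 0 110 0; 0 0 140 0; 0 0 160 0; 0 0 165 0; 0 0 165 0; 0 0 165 0; 0 0 165 0'
python3 - <<'E'
from h import *
shot('side','d5.png'); print([(np.round(r['position'],1),r['confidence']) for r in imaging.mark_of('wide_mount','side')])
shot('scene','s5.png'); print([(np.round(r['position'],1),r['confidence']) for n in ('wide_mount','wide_mount_center') for r in imaging.mark_of(n,'scene')])
a=cv2.imread('pics/d5.png')[150:370,200:420]; b=cv2.imread('pics/s5.png')[150:370,280:500]
cv2.imwrite('pics/c5.png',cv2.resize(np.hstack([a,b]),None,fx=1.8,fy=1.8,interpolation=2))
E
```

```text
t: 14.75
position: [505.4, 279.8, 377.5]
orientation: [-3.14, -0.003, 2.985]
ft_force: [0.9, 0.1, -1.9]
width: 69.7
finger_force: 35.2
[(array([489.1, 139.7,  -0.7]), 0.73), (array([ 3.612e+02,  2.772e+02, -2.000e-01]), 0.69)]
[(array([487.1, 144.3,   1.5]), 0.61), (array([363.9, 278.1,  -0.5]), 0.53), (array([485.8, 141.4,  35.2]), 0.74), (array([509.5, 277.3, 208.8]), 0.68), (array([359.5, 275.1,  35.7]), 0.61)]
```

View pics/c5.png

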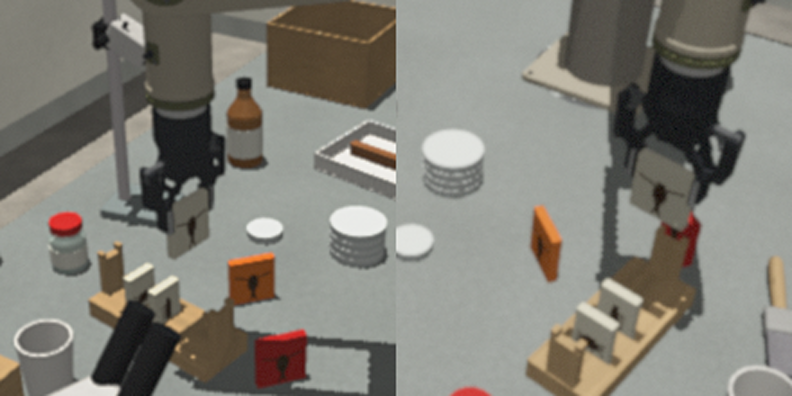

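The crops show the wide mount held upright, broad face vertical, clear of the rack. The tool can't tilt, so I will pivot the mount in the fingers against the fixed tray's outer end wall.

```bash
python3 -m crank '3 -20 0 0; 8 -52 0 0; 13 -86 0 0; 18 -120 0 0; 23 -155 0 0; 28 -190 0 0; 34 -225 0 0; 39 -260 0 0; 45 -295 0 0; 50 -330 0 0; 55 -365 0 0; 61 -400 0 0'
python3 -m crank '5 -35 0 0; 10 -70 0 0; 16 -105 0 0; 21 -140 0 0; 26 -175 0 0; 31 -205 0 0; 35 -228 0 0; 37 -240 0 0; 37 -242 0 0; 37 -242 0 0'
python3 -m crank '0 0 -30 0; 0 0 -65 0; 0 0 -95 0; 0 0 -120 0; 0 0 -140 0; 0 0 -150 0; 0 0 -155 0; 0 0 -155 0; 0 0 -155 0'
python3 - <<'E'
from h import *
shot('scene','s6.png'); shot('side','d6.png')
a=cv2.imread('pics/s6.png')[140:290,150:350]
b=cv2.imread('pics/d6.png')[150:300,330:530]
cv2.imwrite('pics/c6.png',cv2.resize(np.hstack([a,b]),None,fx=2,fy=2,interpolation=2))
E
```

```text
t: 16.0
position: [566.8, -121.8, 379.3]
orientation: [3.142, -0.001, 2.984]
ft_force: [-0.4, 0.6, -0.5]
width: 69.0
finger_force: 35.2
t: 16.83
position: [603.7, -362.6, 378.7]
orientation: [3.141, -0.001, 2.983]
ft_force: [0.1, 0.5, -1.2]
width: 69.3
finger_force: 35.2
t: 17.58
position: [604.6, -361.8, 226.3]
orientation: [-3.141, 0.002, 2.985]
ft_force: [0.1, 0.1, -0.5]
width: 69.6
finger_force: 35.2
```

View pics/c6.png

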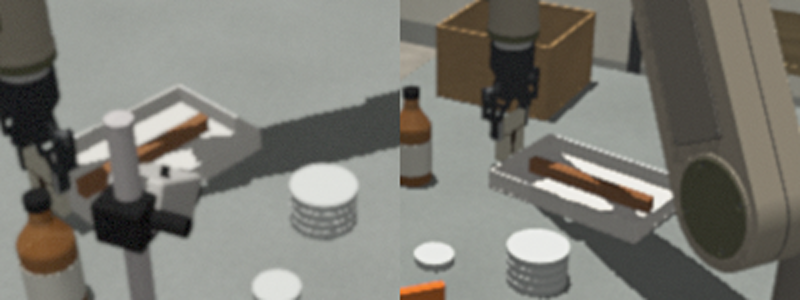

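The crops show the mount hanging just outside the tray's end wall, at (45,165) and (510,140). I push toward the tray to tilt it.

```bash
python3 -m crank '-4 1 0 0; -8 1 0 0; -12 2 0 0; -16 3 0 0; -20 3 0 0; -24 4 0 0; -28 5 0 0; -32 5 0 0; -35 6 0 0; -38 6 0 0; -38 6 0 0; -38 6 0 0' 60 20
```

```text
t: 18.68
position: [566.8, -356.0, 225.9]
orientation: [-3.141, 0.004, 2.984]
ft_force: [6.7, -0.7, -0.8]
width: 69.4
finger_force: 34.1
```

```bash
python3 -m crank '0 0 0 0; 0 0 0 0' 60 40
python3 - <<'E'
from h import *
shot('side','d7.png')
for c in('side','scene'):
    if c=='scene': shot(c,'s7.png')
    for n in ('wide_mount','wide_mount_center'):
        print(c,n,[(np.round(r['position'],1).tolist(),round(r['confidence'],2)) for r in imaging.mark_of(n,c)])
b=cv2.imread('pics/d7.png')[160:260,340:440]
a=cv2.imread('pics/s7.png')[190:290,140:240]
cv2.imwrite('pics/c7.png',cv2.resize(np.hstack([a,b]),None,fx=4,fy=4,interpolation=2))
E
```

```text
t: 18.85
position: [566.9, -356.0, 225.9]
orientation: [-3.141, 0.004, 2.985]
ft_force: [6.9, 0.4, -0.4]
width: 69.6
finger_force: 45.8
side wide_mount [([361.2, 276.8, 0.4], 0.74), ([591.4, -362.5, 26.4], 0.69), ([489.4, 140.4, 0.6], 0.62)]
side wide_mount_center [([361.5, 280.3, 39.3], 0.87), ([488.3, 138.9, 29.9], 0.66), ([575.2, -353.3, 63.0], 0.44), ([440.2, -334.3, -0.9], 0.18)]
scene wide_mount [([362.2, 275.8, -1.5], 0.88), ([590.8, -358.1, 25.0], 0.78), ([562.0, 270.0, 3.5], 0.67), ([443.6, -334.8, -2.9], 0.46)]
scene wide_mount_center [([489.0, 138.0, 38.1], 0.9), ([362.8, 273.8, 36.0], 0.89), ([789.1, 12.8, 1.1], 0.61), ([584.8, -358.6, 58.1], 0.59)]
```

View pics/c7.png

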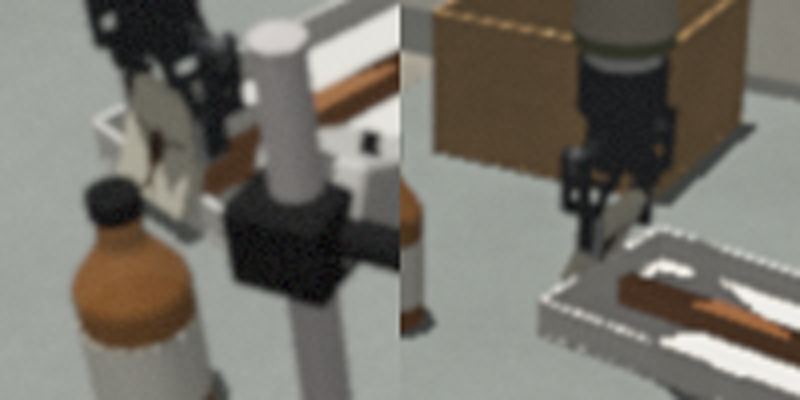

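The crops show the mount's top now leaning toward the tray, by roughly 25–27°. I push 4 mm more, back off, lift and carry it to a pose short of the focus.

```bash
python3 -m crank '-2 0 0 0; -4 1 0 0; -4 1 0 0; -4 1 0 0; 4 -1 0 0; 14 -2 0 0; 24 -3 0 0; 24 -3 15 0; 24 -3 45 0; 24 -3 80 0; 24 -3 115 0; 24 -3 145 0' 60 20
python3 -m crank '0 0 12 0; -1 20 15 3; -3 50 15 8; -4 85 15 13; -5 120 15 18; -7 155 15 21; -8 190 15 21; -10 225 15 21; -12 260 15 21; -14 290 15 21; -16 312 15 21; -17 320 15 21' 60 50
python3 -m crank '0 0 0 0; 0 0 0 0; 0 0 0 0'
python3 - <<'E'
from h import *
for c in('side','scene'):
    shot(c,c[:2]+'8.png')
    for n in ('wide_mount','wide_mount_center'):
        print(c,n,[(np.round(r['position'],1).tolist(),round(r['confidence'],2)) for r in imaging.mark_of(n,c) if r['position'][2]>80])
o=ctrl.get_obs(); print(o['position'],o['orientation'])
a=cv2.imread('pics/sc8.png')[170:270,240:340]
b=cv2.imread('pics/si8.png')[150:250,290:390]
cv2.imwrite('pics/c8.png',cv2.resize(np.hstack([a,b]),None,fx=4,fy=4,interpolation=2))
E
```

```text
t: 20.15
position: [589.4, -359.0, 373.5]
orientation: [-3.141, 0.002, 2.984]
ft_force: [0.2, -0.2, -0.2]
width: 69.5
finger_force: 45.6
t: 21.15
position: [572.0, -36.0, 384.5]
orientation: [3.14, -0.001, -2.93]
ft_force: [-0.1, -0.1, -0.7]
width: 69.5
finger_force: 58.6
t: 21.4
position: [572.9, -40.2, 384.6]
orientation: [-3.141, -0.0, -2.933]
ft_force: [0.2, 0.2, -0.6]
width: 69.3
finger_force: 58.6
side wide_mount [([602.7, -36.6, 186.0], 0.63)]
side wide_mount_center [([583.8, -34.9, 221.9], 0.4)]
scene wide_mount [([601.5, -33.8, 183.0], 0.71)]
scene wide_mount_center [([589.5, -37.0, 218.2], 0.62)]
[573.05031403 -39.74526871 384.60162109] [-3.14154471e+00 -1.41155299e-04 -2.93327126e+00]
```

View pics/c8.png

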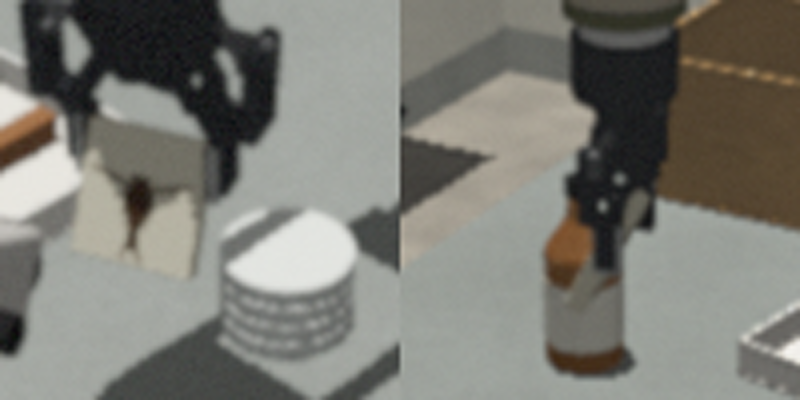

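The crops show the mount with its top leaning toward the robot. The camera-side face has corners in the left crop at about (75,247), (192,276), (93,112) and (205,143). I fit the tilt to these.

Run:
```python
from h import *
from scipy.optimize import least_squares
d=shot('scene'); K=d['camera_matrix'];P=d['pose']; o=ctrl.get_obs()
px=np.array([[75,247],[192,276],[93,112],[205,143]])/4+[240,170]
psi=o['orientation'][2]+np.pi; xh=np.array([np.cos(psi),np.sin(psi),0]); yh=np.array([-xh[1],xh[0],0]); zz=np.array([0,0,1.])
def corners(p):
    f=p[0]; z=zz*np.cos(f)-xh*np.sin(f); x=xh*np.cos(f)+zz*np.sin(f)
    c=p[1:4]
    # scene cam sees front from +x,+y: left = -y (image)
    return np.array([c+7*x+s*35*yh+h*37.5*z for h in(-1,1) for s in(-1,1)])
def proj(w):
    q=(w-P[:3,3])@P[:3,:3]; return np.c_[K[0,0]*q[:,0]/-q[:,2]+K[0,2],K[1,1]*q[:,1]/q[:,2]+K[1,2]]
c0=np.array([o['position'][0]+11*xh[0],o['position'][1]+11*xh[1],218])
for wp in (1e-3,.2):
    r=least_squares(lambda p:np.r_[(proj(corners(p))-px).ravel(),wp*(p[1:4]-c0)],[.5,*c0])
    print(np.degrees(r.x[0]),r.x[1:],r.fun.round(2),c0,np.degrees(psi))
```

```text
21.49639508727086 [571.32611952 -46.89472027 208.24174667] [-0.08 -0.4  -0.34 -0.27 -0.67  0.73  1.06 -0.07 -0.01 -0.01 -0.01] [583.80727316 -37.27797892 218.        ] 11.952345035049106
20.38632102681167 [582.736574   -38.14057885 218.65761903] [-0.22 -0.22  0.    0.04 -1.04  0.49  1.24 -0.19 -0.21 -0.17  0.13] [583.80727316 -37.27797892 218.        ] 11.952345035049106
```

Run:
```python
from h import *
d=shot('wrist','w9.png'); M=d['mount'];K=d['camera_matrix']; Mi=np.linalg.inv(M)
def row(p,q=0):
    c=(Mi@[p[0],q,p[1],1])[:3]; return (K[0,0]*c[0]/-c[2]+K[0,2]).round(0),(K[1,1]*c[1]/c[2]+K[1,2]).round(1)
for zC in(144,150):
  for f in np.radians([20,24,28,32]):
    u=np.array([np.sin(f),-np.cos(f)]); n=np.array([np.cos(f),np.sin(f)]); C=np.array([0,zC]); ctr=C-u*(169-zC)
    print(zC,np.degrees(f).round(),{k:row(ctr+a*7*n+b*37.5*u,35) for k,a,b in(('bt',1,1),('bb',1,-1),('ft',-1,1),('fb',-1,-1))})
F=d['frame']
for c in(300,312,340): print(c,[int(x) for x in F[270:440:3,c].mean(1)])
for r in imaging.trace('wide_mount','wrist')[:4]:
    m=r['region']; ys,xs=np.nonzero(m); print(r['confidence'],m.sum(),xs.min(),xs.max(),ys.min(),ys.max())
```

```text
144 20.0 {'bt': (np.float64(432.0), np.float64(335.9)), 'bb': (np.float64(389.0), np.float64(306.8)), 'ft': (np.float64(433.0), np.float64(381.9)), 'fb': (np.float64(389.0), np.float64(334.7))}
144 24.0 {'bt': (np.float64(432.0), np.float64(332.8)), 'bb': (np.float64(389.0), np.float64(315.4)), 'ft': (np.float64(433.0), np.float64(379.4)), 'fb': (np.float64(389.0), np.float64(343.6))}
144 28.0 {'bt': (np.float64(431.0), np.float64(329.8)), 'bb': (np.float64(389.0), np.float64(324.1)), 'ft': (np.float64(434.0), np.float64(376.7)), 'fb': (np.float64(390.0), np.float64(352.7))}
144 32.0 {'bt': (np.float64(430.0), np.float64(327.0)), 'bb': (np.float64(389.0), np.float64(332.9)), 'ft': (np.float64(434.0), np.float64(373.9)), 'fb': (np.float64(390.0), np.float64(361.9))}
150 20.0 {'bt': (np.float64(432.0), np.float64(329.4)), 'bb': (np.float64(389.0), np.float64(302.8)), 'ft': (np.float64(433.0), np.float64(375.4)), 'fb': (np.float64(389.0), np.float64(330.7))}
150 24.0 {'bt': (np.float64(432.0), np.float64(325.0)), 'bb': (np.float64(389.0), np.float64(310.6)), 'ft': (np.float64(433.0), np
[... 623 characters left out ...]
00, 98, 110, 152, 151, 149, 150, 152, 152, 150, 151, 150, 149, 147, 150, 146, 31, 19, 16, 30, 20, 17]
312 [152, 155, 150, 150, 152, 150, 155, 153, 152, 154, 156, 151, 145, 148, 150, 150, 147, 56, 23, 21, 75, 83, 84, 94, 102, 106, 103, 99, 104, 105, 102, 100, 98, 100, 103, 103, 99, 85, 67, 67, 63, 68, 64, 65, 67, 63, 66, 66, 65, 66, 65, 60, 23, 15, 22, 14, 11]
340 [153, 149, 154, 152, 149, 150, 153, 153, 149, 151, 151, 152, 152, 154, 154, 148, 146, 90, 63, 34, 80, 82, 83, 92, 101, 102, 101, 102, 103, 100, 103, 104, 101, 99, 101, 98, 102, 90, 66, 65, 66, 65, 67, 67, 65, 64, 66, 66, 65, 63, 63, 17, 12, 21, 25, 18, 25]
0.74 5468 509 612 121 208
0.68 12760 211 430 320 383
0.48 10666 0 140 280 430
```

Run:
```python
from h import *
from scipy.optimize import fsolve
d=shot('wrist'); Mi=np.linalg.inv(d['mount']);K=d['camera_matrix']
def row(p):
    c=Mi@[p[0],0,p[1],1]; return K[1,1]*c[1]/c[2]+K[1,2]
def rows(p):
    u=np.array([np.sin(p[0]),-np.cos(p[0])]); n=np.array([np.cos(p[0]),np.sin(p[0])])
    return np.array([row(p[1:]+a*7*n+b*37.5*u) for a,b in((1,1),(1,-1),(-1,1))])
for obs in ([337.5,320.5,381],[336,320.5,381],[339,320.5,381],[337.5,319,381],[337.5,320.5,379.5]):
    s=fsolve(lambda p:rows(p)-obs,[.45,-10,168]); print(np.degrees(s[0]),s[1:])
F=d['frame'].mean(2)
for cols in((230,245),(395,410)): print([int(x) for x in F[310:400,cols[0]:cols[1]].mean(1)])
m=imaging.trace('wide_mount','wrist')
r=[r['region'] for r in m if 330<np.nonzero(r['region'])[0].mean()<370 and 280<np.nonzero(r['region'])[1].mean()<360][0]
print([(y,int(np.nonzero(r[y])[0].min()),int(np.nonzero(r[y])[0].max())) for y in range(321,383,6)])
```

```text
24.550581149489407 [-16.54801106 173.85579731]
25.04969718326263 [-14.21419313 170.28008579]
24.017979827424117 [-19.0308765  177.65941434]
23.9633885377603 [-16.06678372 173.8149217 ]
24.40292479717827 [-18.81644683 177.78282302]
[120, 122, 122, 121, 120, 118, 116, 116, 118, 118, 116, 115, 114, 110, 106, 99, 88, 76, 70, 75, 79, 80, 81, 81, 81, 80, 82, 87, 90, 94, 98, 100, 102, 102, 102, 101, 102, 102, 102, 102, 102, 101, 101, 102, 102, 101, 102, 101, 101, 102, 101, 101, 101, 101, 101, 100, 102, 101, 101, 101, 101, 101, 101, 100, 100, 100, 100, 99, 99, 97, 101, 119, 141, 150, 153, 153, 154, 154, 152, 151, 150, 151, 151, 152, 152, 151, 150, 149, 149, 149]
[139, 139, 139, 138, 139, 138, 137, 136, 134, 132, 132, 131, 132, 130, 124, 115, 104, 94, 83, 75, 78, 80, 81, 82, 81, 80, 80, 84, 86, 90, 95, 97, 100, 101, 102, 102, 102, 102, 102, 102, 102, 102, 101, 101, 102, 102, 102, 102, 102, 102, 102, 101, 103, 102, 101, 102, 102, 102, 102, 101, 102, 101, 102, 102, 101, 101, 102, 101, 101, 100, 97, 101, 122, 143, 149, 150, 148, 150, 150, 149, 149, 148, 148, 148, 149, 150, 150, 150, 150, 151]
[(321, 252, 386), (327, 237, 401), (333, 225, 415), (339, 213, 427), (345, 212, 429), (351, 212, 429), (357, 212, 429), (363, 211, 430), (369, 211, 430), (375, 211, 430), (381, 215, 429)]
```

The fit gives a lean of about 24.5° against the 30° wanted. I return to the tray wall and push about 5.5 mm further.

```bash
python3 -m crank '2 -20 0 -3; 4 -52 0 -9; 6 -87 0 -15; 8 -122 0 -21; 9 -157 0 -21; 11 -192 0 -21; 13 -227 0 -21; 14 -262 0 -21; 15 -290 0 -21; 16 -310 0 -21; 17 -320 0 -21; 17 -320 0 -21' 
python3 -m crank '0 0 -30 0; 0 0 -65 0; 0 0 -100 0; 0 0 -130 0; 0 0 -150 0; 0 0 -160 0; 0 0 -160 0; -8 1 -160 0; -16 2 -160 0; -22 3 -160 0; -26 4 -160 0; -29 5 -160 0' 60 25
python3 -m crank '-2 0 0 0; -4 0 0 0; -5 0 0 0; -5 0 0 0; -5 0 0 0; 5 0 0 0; 15 -1 0 0; 29 -4 0 0; 29 -4 15 0; 29 -4 45 0; 29 -4 80 0; 29 -4 110 0'
```

```text
t: 22.95
position: [589.6, -360.9, 384.2]
orientation: [-3.141, -0.0, 2.982]
ft_force: [0.6, -0.2, -0.5]
width: 69.5
finger_force: 58.6
t: 23.95
position: [562.2, -354.8, 227.5]
orientation: [-3.139, 0.008, 2.984]
ft_force: [14.7, -4.2, -2.2]
width: 69.3
finger_force: 58.4
t: 24.95
position: [589.4, -358.0, 338.0]
orientation: [-3.141, 0.001, 2.984]
ft_force: [1.1, -1.2, 0.2]
width: 69.4
finger_force: 58.3
```

```bash
python3 -m crank '0 0 25 0; 0 0 47 0; 0 0 47 0; 0 0 47 0' 60 50
cat > tilt.py <<'E'
from h import *
from scipy.optimize import fsolve
d=shot('wrist'); Mi=np.linalg.inv(d['mount']);K=d['camera_matrix']
def row(p):
    c=Mi@[p[0],0,p[1],1]; return K[1,1]*c[1]/c[2]+K[1,2]
def rows(p):
    u=np.array([np.sin(p[0]),-np.cos(p[0])]); n=np.array([np.cos(p[0]),np.sin(p[0])])
    return np.array([row(p[1:]+a*7*n+b*37.5*u) for a,b in((1,1),(1,-1),(-1,1))])
F=d['frame'].mean(2)
for a,b in((230,245),(300,315),(330,345),(395,410)): print([int(x) for x in F[312:392,a:b].mean(1)])
E
python3 tilt.py
```

```text
t: 25.28
position: [589.8, -358.3, 385.6]
orientation: [-3.139, 0.005, 2.984]
ft_force: [0.4, 0.9, -1.6]
width: 69.2
finger_force: 58.3
[116, 113, 112, 113, 113, 115, 116, 113, 113, 111, 112, 109, 110, 109, 108, 106, 106, 100, 89, 78, 75, 77, 78, 79, 82, 86, 90, 94, 95, 97, 98, 97, 98, 98, 98, 97, 98, 97, 97, 98, 98, 98, 98, 98, 98, 98, 98, 97, 97, 98, 98, 98, 99, 99, 99, 99, 99, 99, 97, 98, 99, 98, 98, 99, 98, 98, 95, 95, 101, 121, 141, 145, 144, 144, 146, 146, 145, 145, 146, 147]
[145, 144, 144, 145, 146, 148, 149, 149, 148, 147, 146, 146, 146, 143, 129, 98, 63, 37, 28, 46, 66, 76, 78, 79, 82, 85, 89, 92, 94, 97, 98, 98, 98, 98, 98, 98, 97, 98, 98, 98, 99, 98, 99, 99, 98, 98, 98, 99, 98, 99, 98, 98, 99, 99, 98, 98, 99, 98, 100, 98, 99, 99, 98, 99, 99, 98, 97, 95, 97, 113, 134, 145, 147, 146, 146, 147, 146, 146, 145, 145]
[146, 147, 147, 149, 149, 148, 147, 146, 146, 145, 145, 145, 144, 143, 133, 109, 77, 51, 37, 45, 65, 76, 78, 78, 80, 84, 88, 91, 94, 97, 97, 97, 98, 97, 98, 98, 98, 98, 97, 98, 99, 98, 98, 98, 97, 98, 99, 99, 99, 99, 99, 98, 98, 98, 98, 98, 97, 99, 99, 99, 100, 99, 99, 98, 99, 98, 97, 95, 96, 106, 127, 142, 145, 144, 143, 143, 144, 144, 144, 144]
[134, 134, 134, 134, 134, 134, 134, 133, 132, 131, 129, 128, 126, 127, 126, 125, 125, 122, 111, 96, 81, 78, 78, 79, 79, 82, 87, 90, 94, 96, 97, 98, 97, 98, 98, 98, 98, 98, 98, 98, 98, 98, 98, 98, 99, 98, 99, 98, 98, 98, 97, 98, 98, 99, 99, 98, 99, 99, 99, 99, 98, 99, 98, 99, 98, 99, 98, 96, 95, 101, 121, 138, 144, 143, 144, 144, 145, 145, 144, 144]
```

```bash
python3 -m crank '0 18 0 3; 0 48 0 9; 0 82 0 15; 2 116 0 20; 6 150 0 22; 10 184 0 22; 14 218 0 22; 18 250 0 22; 21 280 1 22; 24 305 1 22; 26 322 1 22; 27 330 1 22'
python3 -m crank '0 0 0 0; 0 0 0 0; 0 0 0 0; 0 0 0 0; 0 0 0 0'
python3 - <<'E'
from h import *
o=ctrl.get_obs(); print(o['position'],o['orientation'])
for c in('side','scene'):
    shot(c,c[:2]+'10.png')
    for n in ('wide_mount','wide_mount_center','lens','cam_stand','bar_center'):
        print(c,n,[(np.round(r['position'],1).tolist(),round(r['confidence'],2)) for r in imaging.mark_of(n,c) if abs(r['position'][0]-680)<150 or n[0]=='b'])
E
python3 tilt.py | cut -c1-140
```

```text
t: 26.33
position: [616.3, -25.5, 380.6]
orientation: [3.14, -0.003, -2.912]
ft_force: [0.2, -0.0, -1.2]
width: 69.2
finger_force: 58.3
t: 26.75
position: [616.9, -29.2, 382.6]
orientation: [-3.141, -0.0, -2.916]
ft_force: [-0.2, -0.3, -0.7]
width: 69.1
finger_force: 58.3
[616.92959377 -29.21331321 382.60864352] [-3.14147768e+00 -1.65436151e-04 -2.91629934e+00]
side wide_mount [([648.6, -22.1, 183.2], 0.66)]
side wide_mount_center [([626.6, -24.4, 219.1], 0.68)]
side lens [([740.3, -0.3, 291.3], 0.71), ([787.0, 210.5, 0.1], 0.53)]
side cam_stand [([786.1, 11.5, 1.8], 0.84)]
side bar_center [([444.5, -337.3, 20.8], 0.96), ([649.7, -24.5, 185.0], 0.58), ([602.4, 264.2, 10.3], 0.5), ([785.0, 10.0, 1.1], 0.42), ([406.6, -59.8, 1.7], 0.25)]
scene wide_mount [([648.8, -18.6, 180.1], 0.95)]
scene wide_mount_center [([635.2, -25.6, 220.4], 0.78)]
scene lens [([748.1, 3.6, 287.4], 0.97)]
scene cam_stand [([789.7, 13.4, 2.0], 0.88), ([788.4, 207.9, 0.7], 0.35), ([745.4, 1.3, 288.2], 0.34)]
scene bar_center [([441.7, -337.0, 16.4], 0.65), ([558.8, 269.8, 1.2], 0.16)]
[141, 141, 139, 140, 140, 138, 138, 135, 135, 135, 136, 134, 133, 134, 134, 131, 131, 126, 113, 99, 93, 96, 98, 100, 103, 107, 111, 115, 118
[97, 90, 84, 82, 79, 75, 73, 71, 72, 73, 74, 78, 82, 85, 83, 77, 68, 50, 39, 57, 81, 95, 98, 99, 101, 105, 111, 114, 117, 119, 120, 120, 121
[80, 80, 79, 80, 80, 79, 74, 72, 73, 74, 73, 75, 77, 79, 81, 83, 82, 65, 48, 57, 78, 94, 98, 99, 100, 105, 109, 113, 117, 118, 121, 120, 121
[161, 160, 160, 159, 158, 157, 156, 154, 155, 156, 155, 152, 152, 153, 151, 151, 151, 148, 138, 118, 102, 95, 98, 98, 99, 102, 108, 111, 115
```

```bash
python3 -m crank '-1 0 2 0; -2 0 3 0; -2 0 3 0; -2 0 3 0; -2 0 3 0; -2 0 3 0; -2 0 3 0; -2 0 3 0; -2 0 3 0; -2 0 3 0; -2 0 3 0; -2 0 3 0' 
python3 -c "
from h import *
print(abs(ctrl.get_obs()['joint_velocities']).max()); print(ctrl.close_job())"
```

```text
t: 28.4
position: [615.0, -28.0, 385.7]
orientation: [3.142, -0.0, -2.915]
ft_force: [0.4, -0.7, -0.7]
width: 69.3
finger_force: 58.3
0.002015741601068207
the job is handed in; nothing more can be done
None
```

I handed the job in with the bar lying flat and released in the tray, and the wide mount held steady at the camera's focus, leaning an estimated 26–28° of the 30° wanted; the hand-in gave no verdict.

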